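# Lay out the tea point on the bar mat

### The arm

A 6-joint arm with a two-finger parallel gripper is mounted at the origin on a cart in front of the work surface, level with it; the furniture and walls round the work are solid. World frame = base frame: x ahead of the robot, y to its left, z up, the work surface at z = 0. Lengths are in m, angles in degrees, forces in N, time in s.
With the tool pointing down it reaches from about 0.275 to 0.825 m from the base axis. Payload 4.9 kg.
Tool frame: the origin (TCP) lies at the very end of the fingers, on their centre line; the grasp point (between the pads) lies 19 mm behind it; z points along the fingers, y is the line along which they close (so a half turn about z gives the same grasp; the last joint's range is limited). The gripper opens to 85 mm and grips with 20 to 120 N. Pads are 22 mm wide; open, the fingers measure 114 mm over their backs; the gripper's body (76 mm by 85 mm) begins 54 mm behind the grasp point. The pads swing forward as they close: fully open they stand 13 mm farther back than shut.
Start: joints at [-79.653, 18.69, -11.035, 60.275, 0, 82.311], TCP at [0.17, -0.523, 0.231] pointing down, gripper open.
Joint ranges: [-152.03, 152.03], [-55.5, 102.48], [-74.3, 77.21], [-110.64, 120.58], [-84.22, 78.4], [-180, 180]. Speed limits (degrees/s): [147.25, 147.25, 180, 180, 180, 180].

### API

Orientations are given as [roll, pitch, yaw] about the fixed x, y, z axes, in that order (R = Rz(yaw) Ry(pitch) Rx(roll)).
In Python, from cell import status, vision, job_done gives the robot as it stands.
- The arm moves only by the shell command python3 -m pendant 'ROWS' [OPENING] [FORCE]. ROWS is JSON, a list of rows, each a list of 6 numbers: the shift along the tool's x, y, z in m, then the turn, a rotation vector about the tool's x, y, z in degrees. A call has 1 to 20 rows; each row shifts and turns the commanded pose from where the row before left it, along the tool's axes as they then stand; what a row does not reach is not made up. A row lasts 1/8 s, in which the tool goes at most 62.5 mm and 10.7 degrees, less where a joint would pass 70% of its speed; a pose out of reach is approached as far as the arm can. A call is refused whole if a number of a shift passes 0.0625 or a number of a turn 10.7, either way. A call with a gripper value outside its range is refused whole. OPENING is the finger opening in m, from 0 to 0.0854, set as the call begins (- or left out, the last holds). The fingers move at their own pace and stop on an object; FORCE is the grip in N (left out, the last holds). Time passes only in rows, so rows that do not move let the fingers close. It gives the time, the measured TCP pose, the force, the opening and the grip force at its end, in the units of the state.
- status.observe(): the state, without advancing time (a new reading comes with each control period).
- vision.capture(name): name is "scene" or "top" or "wrist"; returns the picture (384x512x3 uint8, red, green, blue); there is no depth.
- vision.calibration(name): a dict with "fx", "fy", "cx", "cy" (pixels), "dist_coeffs" ([k1, k2, p1, p2, k3] as OpenCV has them; the pictures are not rectified), "xyz" and "orientation" of the camera in the world; the wrist camera has in their place "tool_from_camera" (4x4, takes a point from camera to tool coordinates, whose origin is the TCP and whose axes are the flange's). Camera axes: x right, y up, looking along -z (the intrinsics and any distortion apply to the point x, -y, -z); pixel columns grow to the right and rows downward; lengths in m; the calibration is good to about 2 mm. A picture is of the moment at which its call begins: read the wrist's pose just before it. calibration takes no time and is no camera call.
- job_done(): hands the job in; it is judged then, once.
The state is a dict: "time_s": time; "joints": joint angles; "qd": joint speeds; "joint_torque": joint torques, N m; "tcp_pos": TCP position; "ee_rot": TCP orientation; "wrist_force": force on the tool from outside, world axes, zero at the start; "moment": the same for the moment, N m; "opening": opening from 0.0 (shut) to 1.0 (fully open); "finger_force": force on a finger pad.
Only numpy, scipy, OpenCV 4.12 (cv2) and the standard library are available. Lean on these libraries where they do the work, as an engineer would, in place of code of your own. Each camera call takes 0.05 s, during which the arm holds its last target. There are 200 camera calls.

### The job

Lay out the tea point on the grey bar mat: set the yellow box of tea bags squarely in the printed rectangle and the cream pot on top of the box, in the middle of its top. Stand the white lidded sugar bowl in the middle of the printed circle between the tea box and the mug of spoons, the stack of wafer cups in the middle of the circle between the tea box and the brown tin, and the glass shaker in the middle of the small circle behind the tea box. Everything ends upright and let go.

Things in the scene. Friction and masses are not known exactly. Their poses are not given: they have to be found in the camera images.
- bar_mat: fixed grey bar mat, 215 (x) x 400 (y) mm, 2 mm thick, with white printed outlines. Origin: on the worktop under the middle of the printed rectangle (77 along x, 127 along y). x points to the back, away from the robot, y along the mat to the left. Middles of the two 84 mm circles: x = 0, y = +130 and -130 mm; of the small 66 mm circle behind the rectangle: x = +95, y = 0.
- spoon_mug: light grey stoneware mug full of upright teaspoons, 73 x 106 x 137 mm with handle, fixed on the worktop just beyond one end of the bar mat (left or right, it changes). Origin: centre of the underside, z up.
- brown_tin: round brown-and-white tin with a dark brown lid, 92 mm across, 138 mm tall, fixed on the worktop just beyond the other end of the bar mat. Origin: centre of the underside, z up.
- tea_packet_mid (a point): loose yellow box of tea bags lying on its large face, 65 (x) x 115 (y) x 55 (z) mm, 60 g; the point is its centre, 27.5 mm above its underside. z up.
- cream_pot_mid (a point): loose small coffee-cream portion pot with a gold-brown foil lid, 39 mm across at its lid, narrower below, 19 mm tall, 14 g, with a small foil tab towards -x; the point is on the pot's axis, 9.5 mm above its underside. z up.
- sugar_bowl_mid (a point): loose white porcelain sugar bowl with a fixed lid and knob, round, 67 mm across the belly (widest about 33 mm up), 74 mm tall, 220 g; the point is on its axis, 37 mm above its underside. z up.
- wafer_cups_mid (a point): loose stack of tan wafer cups, round, 54 mm across near the top and narrower towards the foot, 116 mm tall, 40 g, one rigid piece; the point is on its axis, 58 mm above its underside. z up.
- shaker_mid (a point): loose small glass shaker with grey contents and a domed grey metal cap, round, 44 mm across, 90 mm tall, 100 g; the point is on its axis, 45 mm above its underside. z up.
Things that resemble listed ones, but are neither listed nor needed, are in the scene too. What is shaped like the spoon_mug but pink is not meant.

How it is judged:
By the outcome, as a careful person would: the job done as asked, in the order asked, and still so for the second after the job is handed in, with the robot touching nothing.
It also fails if it takes over 134 s, if anything falls off the work surface, if the arm or the gripper's body presses on something with over 40 N, if the wrist force passes 120 N, or if a joint passes its speed limit or range.

## Working session

There is one attempt and no reset: what is moved stays moved. The work goes in short steps, Python scripts to look and compute and a shell command to move; the robot and the scene stay as the last step left them, time stands still between calls to the robot, and variables do not carry over. Pictures are saved under pics/ and viewed, at most 14 in all, crops included, and the job is handed in when it is done.

```bash
ls; mkdir -p pics; python3 - <<'E'
from cell import status, vision
import cv2
print(status.observe())
for n in("scene","top","wrist"):
    cv2.imwrite(f"pics/{n}0.png",vision.capture(n)[:,:,::-1]); print(n,vision.calibration(n))
a=cv2.imread("pics/top0.png");cv2.imwrite("pics/top0b.png",cv2.resize(a,(800,600)))
a=cv2.imread("pics/scene0.png");cv2.imwrite("pics/scene0b.png",cv2.resize(a,(800,600)))
E
```

```text
pics
{'time_s': 0.0, 'joints': array([-7.96524183e+01,  1.87328784e+01, -1.10930273e+01,  6.02745709e+01,
        1.81423267e-04,  8.23133804e+01]), 'qd': array([-0.1563824 ,  0.02888654,  0.00509988,  0.08575104,  0.06145089,
       -0.06744194]), 'joint_torque': array([-9.49287314e-04, -4.43396187e+01,  2.62441796e+01,  1.53960352e-02,
       -3.59643427e-04,  9.75986183e-06]), 'tcp_pos': array([ 0.17019864, -0.52238063,  0.23048842]), 'ee_rot': array([-1.79900451e+02, -1.36190059e-02,  1.80341893e+01]), 'wrist_force': array([ 0.60727906,  0.05915417, -0.29884294]), 'moment': array([ 0.01209334, -0.03827112,  0.02358726]), 'finger_force': 0.0, 'opening': 0.9979334118216395}
scene {'fx': 441.19526633999845, 'fy': 441.19526633999845, 'cx': 256.6777558990142, 'cy': 200.65185558508935, 'dist_coeffs': array([-0.09610242,  0.        ,  0.        ,  0.        ,  0.        ]), 'xyz': array([-0.132244  ,  0.63289272,  1.12229071]), 'orientation': array([  39.99971377,   -0.34207477, -136.51832494])}
top {'fx': 408.0164677380974, 'fy': 408.0164677380974, 'cx': 254.9666326754052, 'cy': 193.37406985734603, 'dist_coeffs': array([-0.0587043,  0.       ,  0.       ,  0.       ,  0.       ]), 'xyz': array([0.32261013, 0.02624884, 1.16531682]), 'orientation': array([  5.75974328,  -1.11600502, -91.68327789])}
wrist {'fx': 323.859806964033, 'fy': 323.859806964033, 'cx': 251.83028923175638, 'cy': 193.7450432674264, 'dist_coeffs': array([-0.0734192,  0.       ,  0.       ,  0.       ,  0.       ]), 'tool_from_camera': array([[ 3.22087767e-04,  9.61115622e-01,  2.76146081e-01,
         7.04555537e-02],
       [ 9.99999916e-01, -3.79799919e-04,  1.55511514e-04,
        -1.03091176e-03],
       [ 2.54344804e-04,  2.76146007e-01, -9.61115663e-01,
        -1.41857485e-01],
       [ 0.00000000e+00,  0.00000000e+00,  0.00000000e+00,
         1.00000000e+00]])}
```

View pics/top0b.png

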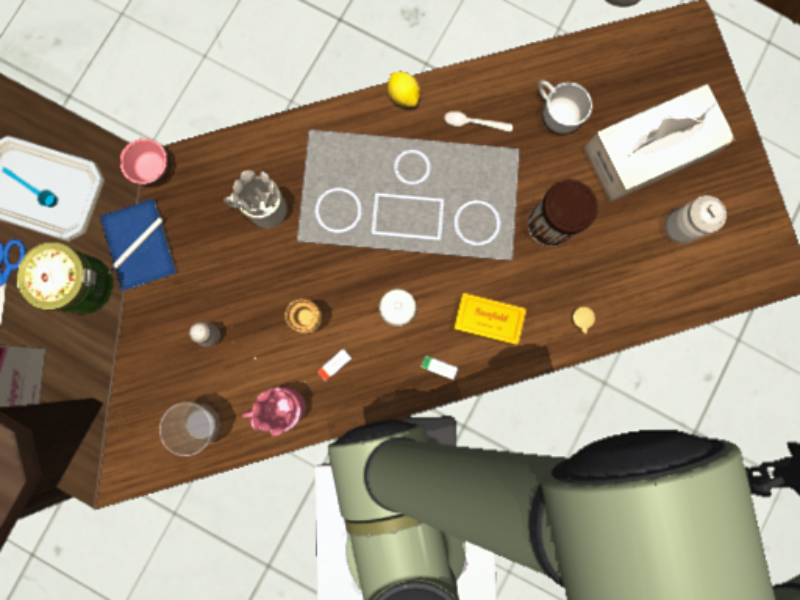

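View pics/scene0b.png

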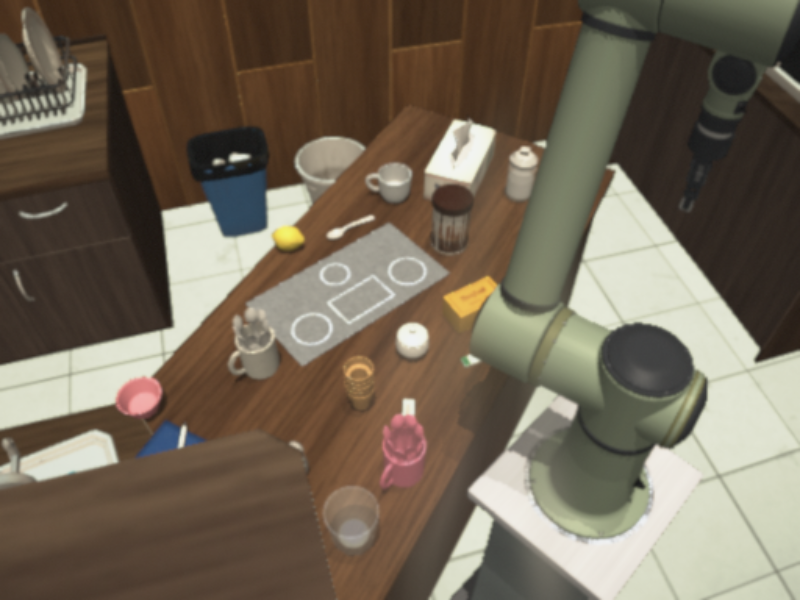

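The top view shows the mug at the left (258,200), the tin at the right (565,210), the box at (490,318), the pot at (584,318), the bowl at (397,307), the wafer cups at (303,316) and the shaker at (205,334). I'll enlarge it.

```bash
python3 - <<'E'
import cv2
a=cv2.imread("pics/top0.png")
cv2.imwrite("pics/c1.png",cv2.resize(a[180:240,110:390],None,fx=2.85,fy=2.85,interpolation=cv2.INTER_CUBIC)) 
l=cv2.resize(a[185:235,115:265],(800,267),interpolation=cv2.INTER_CUBIC)
r=cv2.resize(a[180:230,240:390],(800,267),interpolation=cv2.INTER_CUBIC)
cv2.imwrite("pics/c2.png",cv2.vconcat([l,r]))
cv2.imwrite("pics/c3.png",cv2.resize(a[75:170,185:340],(800,490),interpolation=cv2.INTER_CUBIC))
E
```

```text
(no output)
```

View pics/c2.png

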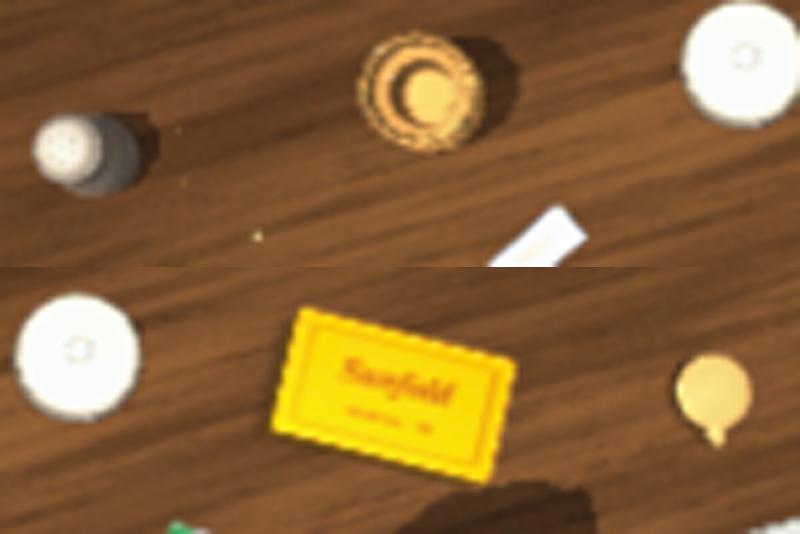

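View pics/c3.png

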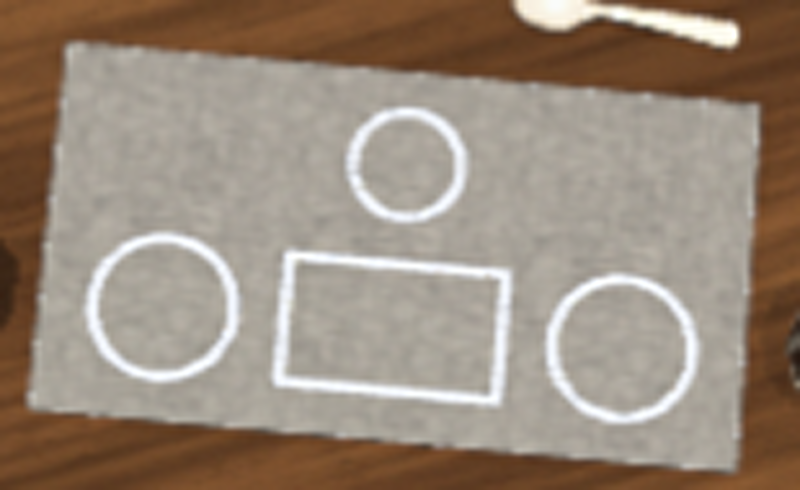

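The crops (5.33x and 5.16x) give the rims, corners and printed outlines clearly. Next I'll turn them into positions.

```bash
cat > h.py <<'E'
import numpy as np,cv2
from scipy.spatial.transform import Rotation as R
from cell import status,vision
def cam(name,s=None):
    c=vision.calibration(name)
    K=np.array([[c['fx'],0,c['cx']],[0,c['fy'],c['cy']],[0,0,1]])
    if name=='wrist':
        T=np.eye(4);T[:3,:3]=R.from_euler('xyz',s['ee_rot'],degrees=True).as_matrix();T[:3,3]=s['tcp_pos']
        T=T@c['tool_from_camera']
    else:
        T=np.eye(4);T[:3,:3]=R.from_euler('xyz',c['orientation'],degrees=True).as_matrix();T[:3,3]=c['xyz']
    return K,c['dist_coeffs'],T
def proj(C,P):
    K,d,T=C; M=np.linalg.inv(T); M=np.diag([1,-1,-1,1])@M
    return cv2.projectPoints(np.atleast_2d(P).astype(float),cv2.Rodrigues(M[:3,:3])[0],M[:3,3],K,d)[0].reshape(-1,2)
def hit(C,uv,z):
    K,d,T=C; p=cv2.undistortPoints(np.array(uv,float).reshape(-1,1,2),K,d).reshape(-1,2)
    v=np.c_[p[:,0],-p[:,1],-np.ones(len(p))]@T[:3,:3].T
    return T[:3,3]+v*((z-T[2,3])/v[:,2])[:,None]
def rigid(A,B): # B = R A + t in 2D
    a,b=A.mean(0),B.mean(0);H=(A-a).T@(B-b); th=np.arctan2(H[0,1]-H[1,0],H[0,0]+H[1,1])
    r=np.array([[np.cos(th),-np.sin(th)],[np.sin(th),np.cos(th)]]);t=b-r@a
    return th,t,np.linalg.norm(A@r.T+t-B,axis=1)
E
python3 - <<'E'
from h import *
np.set_printoptions(precision=4,suppress=True)
C=cam('top')
m=np.array([(289,254),(508,271),(498,403),(277,383),(163,307),(622,349),(407,165)])/5.16+[185,75]
A=np.array([(.0385,.0635),(.0385,-.0635),(-.0385,-.0635),(-.0385,.0635),(0,.13),(0,-.13),(.095,0)])
B=hit(C,m-0.4,.002)[:,:2]; th,t,e=rigid(A,B); print('mat',np.degrees(th),t,e*1000)
r=np.array([[np.cos(th),-np.sin(th)],[np.sin(th),np.cos(th)]])
for n,p in(('bowl',(0,.13)),('cups',(0,-.13)),('shk',(.095,0))): print('goal',n,r@p+t)
s=lambda uv,right:np.array(uv)/5.333+([240,130-.06] if right else [115,185])-.4
b=hit(C,s([(303,308),(517,358),(489,485),(271,433)],1),.055)[:,:2]
A=np.array([(.0325,.0575),(.0325,-.0575),(-.0325,-.0575),(-.0325,.0575)])
th,t,e=rigid(A,b);print('box',np.degrees(th),t,e*1000)
for n,uv,z,k in(('pot',(713,392),.019,1),('tab',(716,440),.019,1),('bowlbelly',(746,63),.036,0),('knob',(746,55),.074,0),('knob2',(79,350),.074,1),('cups',(421,92),.112,0),('cap',(68,148),.085,0)): print(n,hit(C,s([uv],k),z)[0])
for n,uv in(('mugbase',(268,210)),('tin top',(570,207))): print(n,hit(C,np.array([uv])/1.5625,.0 if n[0]=='m' else .138)[0])
print(s([(0,0)],1))
E
```

```text
mat -6.593595309396388 [ 0.6004 -0.0215] [1.9316 1.3279 1.262  1.5818 0.2489 0.49   0.0128]
goal bowl [0.6154 0.1077]
goal cups [ 0.5855 -0.1506]
goal shk [ 0.6948 -0.0324]
box -15.154021697202902 [ 0.4009 -0.1587] [1.3133 1.4124 0.9876 1.147 ]
pot [ 0.4006 -0.3356  0.019 ]
tab [ 0.375  -0.3357  0.019 ]
bowlbelly [0.4274 0.0025 0.036 ]
knob [0.4279 0.0032 0.074 ]
knob2 [0.4272 0.0034 0.074 ]
cups [0.4106 0.1621 0.112 ]
cap [0.3897 0.3415 0.085 ]
mugbase [0.6187 0.238  0.    ]
tin top [ 0.5768 -0.2868  0.138 ]
[[239.6  129.54]]
```

```bash
cat >> h.py <<'E'
def to(x,y,z,yaw):
    s=status.observe();p=s['tcp_pos'];c=np.radians(yaw);d=np.array([x,y,z])-p
    print('t %.1f pos %s rot %s open %.3f F %.1f W %s'%(s['time_s'],p.round(4),s['ee_rot'].round(1),s['opening'],s['finger_force'],s['wrist_force'].round(1)))
    print('turn z %.1f then shift x %.4f y %.4f z %.4f'%(-((yaw-s['ee_rot'][2]+180)%360-180),np.cos(c)*d[0]+np.sin(c)*d[1],np.sin(c)*d[0]-np.cos(c)*d[1],-d[2]))
def shot(f,crop=None,k=1.5625):
    s=status.observe();im=vision.capture('wrist');np.save('pics/s.npy',s,allow_pickle=True)
    cv2.imwrite('pics/'+f,cv2.resize(im[:,:,::-1],None,fx=k,fy=k,interpolation=cv2.INTER_CUBIC));return s,im
E
python3 -m pendant '[[0,0,0,0,0,-9.5],[0,0,0,0,0,-9.5],[0,0,0,0,0,-9.5],[0,0,0,0,0,-9.5],[0,0,0,0,0,-9.5],[0,0,0,0,0,-9.5]]' 0.085 30
python3 -m pendant '[[0.034,0.0106,0.0025,0,0,0],[0.034,0.0106,0.0025,0,0,0],[0.034,0.0106,0.0025,0,0,0],[0.034,0.0106,0.0025,0,0,0],[0.034,0.0106,0.0025,0,0,0],[0.034,0.0106,0.0025,0,0,0],[0.034,0.0106,0.0025,0,0,0],[0.034,0.0106,0.0025,0,0,0],[0.034,0.0106,0.0025,0,0,0],[0.034,0.0106,0.0025,0,0,0],[0.034,0.0106,0.0025,0,0,0],[0.034,0.0106,0.0025,0,0,0],[0,0,0,0,0,0],[0,0,0,0,0,0]]'
python3 -c "
from h import *
shot('w1.png')
to(.401,-.159,.2,74.8)"
```

```text
time_s: 0.9
tcp_pos: [0.1703, -0.5227, 0.2309]
ee_rot: [-180.0, -0.0, 75.3]
wrist_force: [-0.4, -0.3, 0.7]
opening: 0.995
finger_force: 0.0
time_s: 2.65
tcp_pos: [0.3983, -0.1618, 0.2012]
ee_rot: [-180.0, 0.0, 75.1]
wrist_force: [-1.1, -0.1, -0.3]
opening: 0.997
finger_force: 0.0
t 2.7 pos [ 0.3982 -0.1621  0.2012] rot [-180.    0.   75.] open 0.996 F 0.0 W [ 0.7  1.1 -1. ]
turn z 0.2 then shift x 0.0037 y 0.0019 z 0.0012
```

View pics/w1.png

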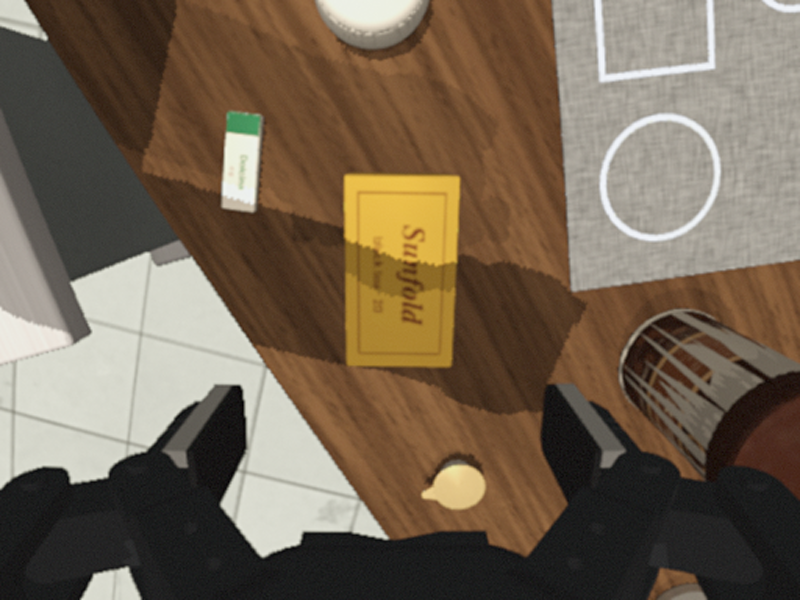

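The wrist view shows the box with top corners (346,176), (460,176), (450,367) and (345,366), the pot lid at (460,486) and the right circle at (660,177).

```bash
python3 - <<'E'
from h import *
np.set_printoptions(precision=4,suppress=True)
s=np.load('pics/s.npy',allow_pickle=True).item();C=cam('wrist',s)
f=lambda q,z:hit(C,(np.array(q,float)+.5)/1.5625-.5,z)[:,:2]
A=np.array([(.0325,.0575),(.0325,-.0575),(-.0325,-.0575),(-.0325,.0575)])
b=f([(460,176),(451,367),(345,366),(346,176)],.055);th,t,e=rigid(A,b);print('box',np.degrees(th),t,e*1000)
print('pot',f([(461,485)],.019),'tab',f([(424,493)],.019),'circle',f([(660,177)],.002),'rect',f([(602,80),(713,65)],.002))
to(*t,.2,90+np.degrees(th))
E
```

```text
box -15.948802410416292 [ 0.403  -0.1581] [0.6231 0.7434 0.4195 1.5212]
pot [[ 0.4045 -0.3335]] tab [[ 0.3759 -0.3331]] circle [[ 0.5861 -0.1486]] rect [[ 0.5575 -0.0787]
 [ 0.6315 -0.0861]]
t 2.7 pos [ 0.3982 -0.1621  0.2012] rot [-180.    0.   75.] open 0.996 F 0.0 W [ 0.7  1.1 -1. ]
turn z 1.0 then shift x 0.0052 y 0.0035 z 0.0012
```

```bash
python3 -m pendant '[[0.0026,0.0018,0.03,0,0,1],[0.0026,0.0018,0.03,0,0,0],[0,0,0.03,0,0,0],[0,0,0.03,0,0,0],[0,0,0.03,0,0,0],[0,0,0.02,0,0,0],[0,0,0.016,0,0,0],[0,0,0,0,0,0],[0,0,0,0,0,0]]'
python3 -m pendant '[[0,0,0,0,0,0],[0,0,0,0,0,0],[0,0,0,0,0,0],[0,0,0,0,0,0],[0,0,0,0,0,0],[0,0,0,0,0,0]]' 0.05 30
python3 -m pendant '[[0,0,-0.02,0,0,0],[0,0,-0.04,0,0,0],[0,0,-0.04,0,0,0],[0,0,-0.03,0,0,0],[0,0,0,0,0,0]]'
python3 -c "
from h import *
to(.5665,-.029,.145,83.4)"
```

```text
time_s: 3.82
tcp_pos: [0.4035, -0.1583, 0.0158]
ee_rot: [180.0, 0.0, 74.0]
wrist_force: [0.9, -0.5, 0.1]
opening: 0.997
finger_force: 0.0
time_s: 4.58
tcp_pos: [0.404, -0.1582, 0.0161]
ee_rot: [179.9, 0.1, 74.0]
wrist_force: [-0.8, -0.8, 6.9]
opening: 0.759
finger_force: 33.7
time_s: 5.2
tcp_pos: [0.405, -0.1585, 0.1474]
ee_rot: [179.7, 0.1, 74.1]
wrist_force: [0.6, -0.6, -1.3]
opening: 0.758
finger_force: 33.7
t 5.2 pos [ 0.405  -0.1585  0.1474] rot [1.797e+02 1.000e-01 7.410e+01] open 0.758 F 33.7 W [ 0.6 -0.6 -1.3]
turn z -9.3 then shift x 0.1472 y 0.1456 z 0.0024
```

```bash
python3 -m pendant '[[0,0,0,0,0,-9.3],[0.02,0.0225,0,0,0,0],[0.02,0.0225,0,0,0,0],[0.02,0.0225,0,0,0,0],[0.02,0.0225,0,0,0,0],[0.02,0.0225,0,0,0,0],[0.02,0.0225,0,0,0,0],[0.02,0.0225,0,0,0,0],[0.02,0.0225,0,0,0,0],[0,0,0,0,0,0],[0,0,0,0,0,0]]'
python3 -c "
from h import *
shot('w2.png')
to(.602,-.020,.145,83.4)"
```

```text
time_s: 6.58
tcp_pos: [0.5994, -0.0195, 0.1438]
ee_rot: [-179.8, 0.0, 83.3]
wrist_force: [-0.9, -0.4, -0.8]
opening: 0.755
finger_force: 33.8
t 6.6 pos [ 0.5994 -0.0198  0.1442] rot [-179.9    0.    83.3] open 0.756 F 33.8 W [ 0.2 -0.9 -0.5]
turn z -0.1 then shift x 0.0001 y 0.0026 z -0.0008
```

View pics/w2.png

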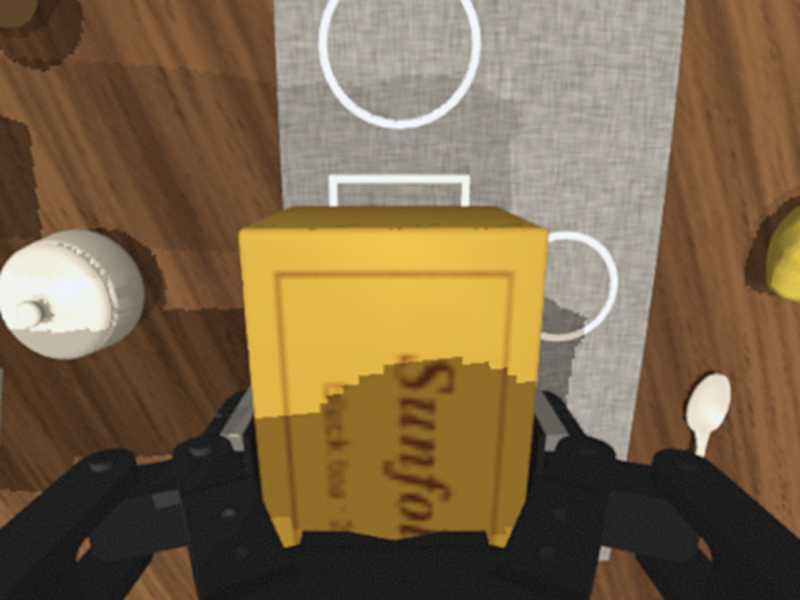

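The view shows the box held straight with its front top edge from (243,230) to (546,230). The rectangle corners are at (331,179) and (469,180), the circle's lower edge at (400,127) and the small circle is centred near (562,286).

```bash
python3 - <<'E'
from h import *
np.set_printoptions(precision=4,suppress=True)
s=np.load('pics/s.npy',allow_pickle=True).item();C=cam('wrist',s)
f=lambda q,z:hit(C,(np.array(q,float)+.5)/1.5625-.5,z)[:,:2]
A=np.array([(-.0385,.0635),(.0385,.0635),(.095,-.0325),(.095,.0325),(.095-.0325,0)][:2]+[(0,.13-.0415),(.1275,0)])
B=f([(331,179),(469,180),(400,126),(617,286)],.002);th,t,e=rigid(A,B);print('mat',np.degrees(th),t,e*1000)
b=f([(243,230),(546,230)],.1285+.055);print(b,np.linalg.norm(b[0]-b[1]))
c,v=np.cos(th),np.sin(th);r=np.array([[c,-v],[v,c]]);print('box edge in mat',(b-t)@r)
for n,p in(('bowl',(0,.13)),('cups',(0,-.13)),('shk',(.095,0))): print(n,r@p+t)
E
```

```text
mat -5.996423292355514 [ 0.6026 -0.022 ] [1.0834 2.0288 1.7579 1.1876]
[[0.5758 0.0408]
 [0.6369 0.0337]] 0.06159075150421314
box edge in mat [[-0.0332  0.0596]
 [ 0.0284  0.0589]]
bowl [0.6161 0.1073]
cups [ 0.589  -0.1513]
shk [ 0.697  -0.0319]
```

```bash
python3 -m pendant '[[-0.0009,0.0026,0.03,0,0,0],[0,0,0.04,0,0,0],[0,0,0.03,0,0,0],[0,0,0.018,0,0,0],[0,0,0.0075,0,0,0],[0,0,0,0,0,0],[0,0,0,0,0,0]]'
python3 -m pendant '[[0,0,0,0,0,0],[0,0,0,0,0,0],[0,0,0,0,0,0],[0,0,0,0,0,0]]' 0.08
python3 -m pendant '[[0,0,-0.02,0,0,0],[0,0,-0.04,0,0,0],[0,0,-0.05,0,0,0],[-0.02,0,-0.05,0,0,0],[-0.04,0,0,0,0,0],[0,0,0,0,0,0],[0,0,0,0,0,0]]' 0.085
python3 -c "
from h import *
shot('w3.png')
to(.4035,-.335,.1,100)"
```

```text
time_s: 7.5
tcp_pos: [0.6042, -0.021, 0.0209]
ee_rot: [179.9, 0.0, 83.3]
wrist_force: [-0.5, 0.1, -0.9]
opening: 0.758
finger_force: 33.8
time_s: 8.0
tcp_pos: [0.6033, -0.0208, 0.0199]
ee_rot: [180.0, 0.0, 83.3]
wrist_force: [-1.0, -0.6, 0.3]
opening: 0.937
finger_force: 0.0
time_s: 8.88
tcp_pos: [0.5958, -0.0801, 0.1793]
ee_rot: [-179.9, -0.0, 83.3]
wrist_force: [0.3, 0.2, 0.4]
opening: 0.993
finger_force: 0.0
t 8.9 pos [ 0.5958 -0.0797  0.1791] rot [-179.9   -0.    83.4] open 0.994 F 0.0 W [ 0.7 -0.2 -1.4]
turn z -16.6 then shift x -0.2180 y -0.2337 z 0.0791
```

View pics/w3.png

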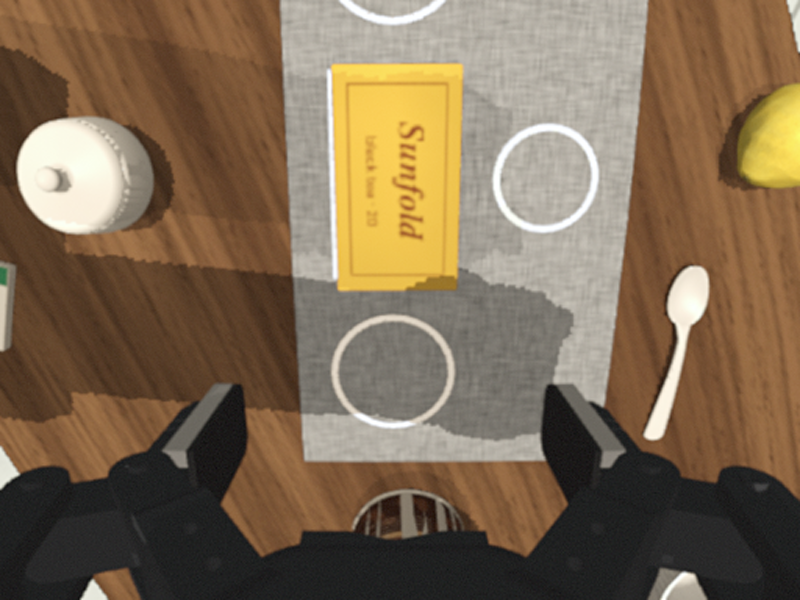

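The box sits in the rectangle with a thin white line along its left (front) edge. Its top corners are (332,65), (463,64), (457,291) and (340,290), the circles are at (546,178) and (393,371), and the bowl belly is near (85,175).

```bash
python3 - <<'E'
from h import *
np.set_printoptions(precision=4,suppress=True)
s=np.load('pics/s.npy',allow_pickle=True).item();C=cam('wrist',s)
f=lambda q,z:hit(C,(np.array(q,float)+.5)/1.5625-.5,z)[:,:2]
A=np.array([(.095,0),(0,-.13),(0,.13-.0415),(-.0385,.05),(-.0385,-.05)])
B=f([(546,178),(393,371),(393,22)],.002);th,t,e=rigid(A[:3],B);print('mat',np.degrees(th),t,e*1000)
c,v=np.cos(th),np.sin(th);r=np.array([[c,-v],[v,c]])
print('left line in mat',(f([(330,72),(336,277)],.002)-t)@r, 'mat edges',(f([(281,20),(301,420),(646,20),(607,400)],.002)-t)@r)
Ab=np.array([(.0325,.0575),(.0325,-.0575),(-.0325,-.0575),(-.0325,.0575)])
b=f([(463,64),(457,291),(340,290),(332,65)],.057);tb,q,e=rigid(Ab,b);print('box',np.degrees(tb),q,e*1000,'in mat',(q-t)@r)
for n,p in(('bowl',(0,.13)),('cups',(0,-.13)),('shk',(.095,0))): print(n,r@p+t)
print('knob',f([(48,179)],.074))
E
```

```text
mat -6.738420950986267 [ 0.602  -0.0198] [0.3393 0.7776 0.4785]
left line in mat [[-0.0371  0.0606]
 [-0.0368 -0.0635]] mat edges [[-0.065   0.0897]
 [-0.0649 -0.1672]
 [ 0.1488  0.0924]
 [ 0.1512 -0.1518]]
box -6.38088878603209 [ 0.6047 -0.0215] [0.9526 0.8685 1.4987 0.9345] in mat [ 0.0029 -0.0014]
bowl [0.6172 0.1093]
cups [ 0.5867 -0.1489]
shk [ 0.6963 -0.0309]
knob [[0.4331 0.0034]]
```

```bash
python3 -m pendant '[[0,0,0,0,0,-9.66],[0,0,0,0,0,-9.66],[0,0,0,0,0,-9.66],[0,0,0,0,0,-9.66],[0,0,0,0,0,-9.66],[0,0,0,0,0,-9.66],[0,0,0,0,0,-9.66],[0,0,0,0,0,-9.66],[0,0,0,0,0,-9.66],[0,0,0,0,0,-9.66]]' 0.06 20
python3 -m pendant '[[0.0239,-0.0317,0,0,0,0],[0.0239,-0.0317,0,0,0,0],[0.0239,-0.0317,0,0,0,0],[0.0239,-0.0317,0,0,0,0],[0.0239,-0.0317,0,0,0,0],[0.0239,-0.0317,0.02,0,0,0],[0.0239,-0.0317,0.02,0,0,0],[0.0239,-0.0317,0.02,0,0,0],[0,0,0.02,0,0,0],[0,0,0,0,0,0],[0,0,0,0,0,0]]'
python3 -c "
from h import *
shot('w4.png')
to(.4045,-.3335,.1,180)"
```

```text
time_s: 10.18
tcp_pos: [0.596, -0.0791, 0.1791]
ee_rot: [180.0, -0.1, -179.7]
wrist_force: [-0.2, -0.4, -0.3]
opening: 0.702
finger_force: 0.0
time_s: 11.55
tcp_pos: [0.4054, -0.3332, 0.1001]
ee_rot: [180.0, 0.0, -180.0]
wrist_force: [0.1, 0.2, 0.2]
opening: 0.698
finger_force: 0.0
t 11.6 pos [ 0.4057 -0.3334  0.1005] rot [-180.    0. -180.] open 0.709 F 0.0 W [ 0.3 -1.   1.4]
turn z 0.0 then shift x 0.0012 y -0.0001 z 0.0005
```

View pics/w4.png

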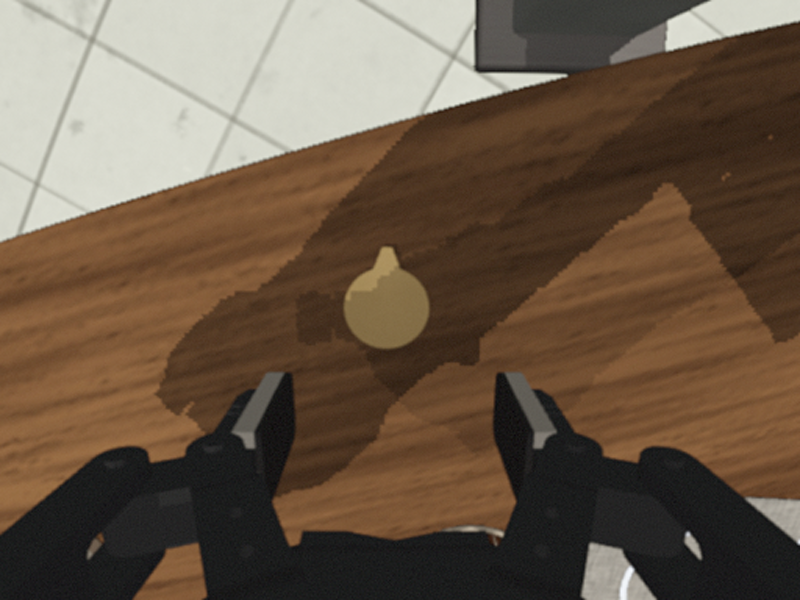

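The pot lid is centred at (387,308) with its tab pointing up (towards -x), clear of the pads.

```bash
python3 - <<'E'
from h import *
s=np.load('pics/s.npy',allow_pickle=True).item();C=cam('wrist',s)
p=hit(C,(np.array([(387,308)])+.5)/1.5625-.5,.0185)[0];print(p);to(p[0],p[1],.005,180)
E
```

```text
[ 0.40201318 -0.33509325  0.0185    ]
t 11.6 pos [ 0.4057 -0.3334  0.1005] rot [-180.    0. -180.] open 0.709 F 0.0 W [ 0.3 -1.   1.4]
turn z 0.0 then shift x 0.0037 y -0.0017 z 0.0955
```

```bash
python3 -m pendant '[[0.003,-0.0014,0.03,0,0,0],[0,0,0.03,0,0,0],[0,0,0.025,0,0,0],[0,0,0.01,0,0,0],[0,0,0,0,0,0],[0,0,0,0,0,0]]'
python3 -m pendant '[[0,0,0,0,0,0],[0,0,0,0,0,0],[0,0,0,0,0,0],[0,0,0,0,0,0],[0,0,0,0,0,0],[0,0,0,0,0,0]]' 0.03 20
python3 -m pendant '[[0,0,-0.02,0,0,0],[0,0,-0.04,0,0,0],[0,0,-0.05,0,0,0],[0,0,-0.04,0,0,0],[0,0,0,0,0,0]]'
python3 -c "
from h import *
shot('w5.png')
to(.604,-.021,.16,173.5)"
```

```text
time_s: 12.35
tcp_pos: [0.4026, -0.3358, 0.0059]
ee_rot: [-179.9, 0.1, 180.0]
wrist_force: [1.1, 0.1, -0.7]
opening: 0.701
finger_force: 0.0
time_s: 13.1
tcp_pos: [0.4024, -0.3357, 0.0059]
ee_rot: [-179.9, 0.1, 179.9]
wrist_force: [0.0, 1.0, 5.4]
opening: 0.427
finger_force: 19.4
time_s: 13.72
tcp_pos: [0.4036, -0.3372, 0.1586]
ee_rot: [-179.7, 0.3, 179.9]
wrist_force: [0.3, -0.5, -0.6]
opening: 0.424
finger_force: 20.1
t 13.8 pos [ 0.4026 -0.3361  0.1565] rot [-1.798e+02  1.000e-01  1.799e+02] open 0.426 F 20.1 W [ 0.3 -0.6 -1.1]
turn z 6.4 then shift x -0.1645 y 0.3359 z -0.0035
```

View pics/w5.png

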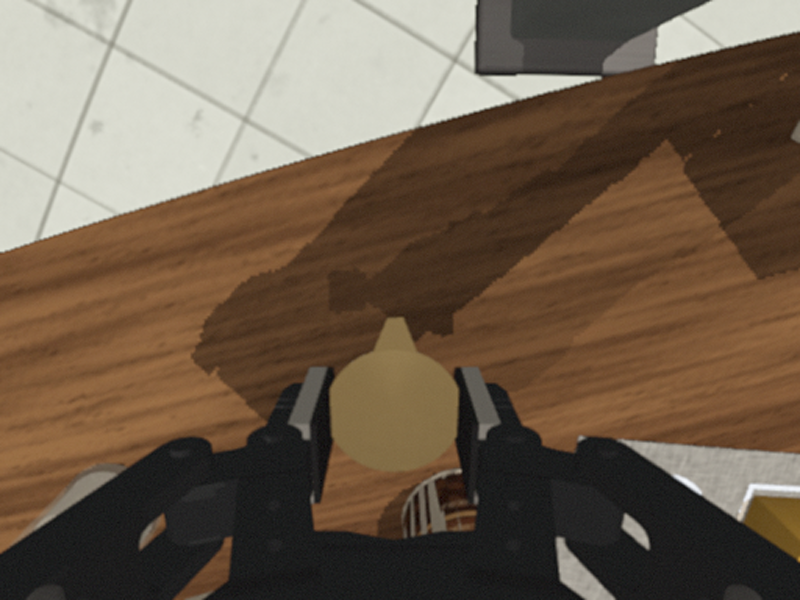

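The pot is held level between the pads, lid centred at (395,408). I'll compute its offset from the TCP.

```bash
python3 - <<'E'
from h import *
s=np.load('pics/s.npy',allow_pickle=True).item();C=cam('wrist',s)
p=hit(C,(np.array([(395,409)])+.5)/1.5625-.5,.0185+s['tcp_pos'][2]-.0059)[0];print(p,'world offset',p-s['tcp_pos'])
E
python3 -m pendant '[[0,0,0,0,0,6.4],[-0.0206,0.042,0,0,0,0],[-0.0206,0.042,0,0,0,0],[-0.0206,0.042,0,0,0,0],[-0.0206,0.042,0,0,0,0],[-0.0206,0.042,0,0,0,0],[-0.0206,0.042,0,0,0,0],[-0.0206,0.042,0,0,0,0],[-0.0206,0.042,0,0,0,0],[0,0,0,0,0,0],[0,0,0,0,0,0]]'
python3 -c "
from h import *
shot('w6.png')
to(.604,-.021,.16,173.5)"
```

```text
[ 0.40213362 -0.33553478  0.1711739 ] world offset [-0.00147187  0.00162302  0.0126    ]
time_s: 15.15
tcp_pos: [0.6021, -0.02, 0.1533]
ee_rot: [-180.0, -0.2, 173.5]
wrist_force: [0.0, -0.5, -0.5]
opening: 0.423
finger_force: 20.2
t 15.2 pos [ 0.6021 -0.0205  0.1536] rot [-1.800e+02 -1.000e-01  1.735e+02] open 0.422 F 20.2 W [ 1.  -0.1 -0.1]
turn z -0.0 then shift x -0.0019 y -0.0003 z -0.0064
```

View pics/w6.png

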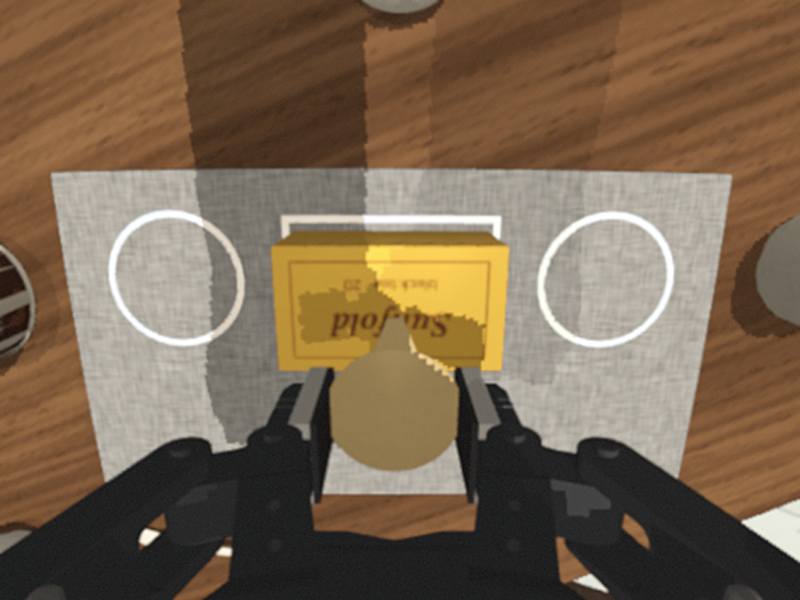

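The box's top corners are (272,246), (509,246), (503,370) and (278,370). The rectangle's front corners are (283,218) and (500,218), and the circles are at (177,279) and (606,279).

```bash
python3 - <<'E'
from h import *
np.set_printoptions(precision=4,suppress=True)
s=np.load('pics/s.npy',allow_pickle=True).item();C=cam('wrist',s)
f=lambda q,z:hit(C,(np.array(q,float)+.5)/1.5625-.5,z)[:,:2]
A=np.array([(0,-.13),(0,.13),(-.0385,-.0635),(-.0385,.0635)])
B=f([(177,279),(606,279),(283,218),(500,218)],.002);th,t,e=rigid(A,B);print('mat',np.degrees(th),t,e*1000)
c,v=np.cos(th),np.sin(th);r=np.array([[c,-v],[v,c]])
Ab=np.array([(.0325,.0575),(.0325,-.0575),(-.0325,-.0575),(-.0325,.0575)])
b=f([(503,371),(278,371),(272,246),(509,246)],.057);tb,q,e=rigid(Ab,b);print('box',np.degrees(tb),q,e*1000,'in mat',(q-t)@r)
p=f([(395,409)],s['tcp_pos'][2]+.0126);print('pot',p,q-p)
for n,p in(('bowl',(0,.13)),('cups',(0,-.13)),('shk',(.095,0))): print(n,r@p+t)
E
```

```text
mat -6.4379699246366755 [ 0.6017 -0.0202] [1.4095 1.4974 1.4884 1.4315]
box -6.452319076138413 [ 0.6039 -0.0207] [0.369  0.2962 1.1223 1.0213] in mat [ 0.0022 -0.0002]
pot [[ 0.6008 -0.0182]] [[ 0.0032 -0.0024]]
bowl [0.6163 0.109 ]
cups [ 0.5871 -0.1494]
shk [ 0.6961 -0.0308]
```

```bash
python3 -m pendant '[[-0.0031,-0.0011,0.02,0,0,0],[0,0,0.03,0,0,0],[0,0,0.02,0,0,0],[0,0,0.01,0,0,0],[0,0,0.006,0,0,0],[0,0,0,0,0,0],[0,0,0,0,0,0]]'
python3 -c "
from h import *
to(.605,-.0215,.0635,173.5)"
```

```text
time_s: 16.08
tcp_pos: [0.6069, -0.0215, 0.0696]
ee_rot: [-180.0, 0.1, 173.5]
wrist_force: [-0.2, 0.2, -0.1]
opening: 0.422
finger_force: 20.2
t 16.1 pos [ 0.6069 -0.0215  0.0696] rot [-1.800e+02  1.000e-01  1.735e+02] open 0.422 F 20.2 W [-0.2  0.2 -0.1]
turn z 0.0 then shift x 0.0019 y -0.0003 z 0.0061
```

```bash
python3 -m pendant '[[0.0012,0,0.003,0,0,0],[0,0,0.0028,0,0,0],[0,0,0,0,0,0],[0,0,0,0,0,0]]'
python3 -m pendant '[[0,0,0,0,0,0],[0,0,0,0,0,0],[0,0,0,0,0,0]]' 0.055
python3 -m pendant '[[0,0,-0.015,0,0,0],[0,0,-0.03,0,0,0],[0,0,-0.05,0,0,0],[0,0,-0.03,0,0,0],[0,0,0,0,0,0],[0,0,0,0,0,0]]'
python3 -c "
from h import *
shot('w7.png')
to(.430,.004,.15,173.5)"
```

```text
time_s: 16.58
tcp_pos: [0.6052, -0.0211, 0.0631]
ee_rot: [180.0, 0.0, 173.5]
wrist_force: [0.2, 0.3, 1.0]
opening: 0.422
finger_force: 20.2
time_s: 16.95
tcp_pos: [0.6051, -0.0212, 0.0629]
ee_rot: [180.0, -0.0, 173.5]
wrist_force: [-1.0, -0.2, -0.0]
opening: 0.65
finger_force: 0.0
time_s: 17.7
tcp_pos: [0.6047, -0.0211, 0.1878]
ee_rot: [-180.0, -0.0, 173.5]
wrist_force: [-0.8, 0.5, 0.3]
opening: 0.646
finger_force: 0.0
t 17.8 pos [ 0.6043 -0.021   0.1871] rot [ 1.800e+02 -1.000e-01  1.735e+02] open 0.648 F 0.0 W [ 0.1 -0.4  0. ]
turn z 0.0 then shift x 0.1760 y 0.0051 z 0.0371
```

View pics/w7.png

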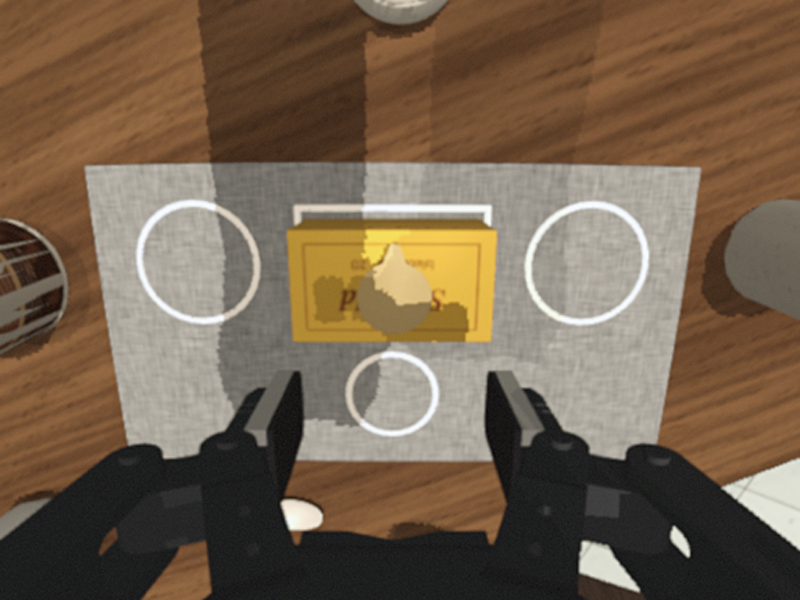

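The pot stands on the box with its lid centred at (395,297). The box top corners are (288,230), (497,230), (492,341) and (293,342).

```bash
python3 - <<'E'
from h import *
np.set_printoptions(precision=4,suppress=True)
s=np.load('pics/s.npy',allow_pickle=True).item();C=cam('wrist',s)
f=lambda q,z:hit(C,(np.array(q,float)+.5)/1.5625-.5,z)[:,:2]
A=np.array([(0,-.13),(0,.13),(-.0385,-.0635),(-.0385,.0635),(.095,0)])
B=f([(198,262),(588,263),(296,209),(490,209),(392,394)],.002);th,t,e=rigid(A,B);print('mat',np.degrees(th),t,e*1000)
c,v=np.cos(th),np.sin(th);r=np.array([[c,-v],[v,c]])
Ab=np.array([(.0325,.0575),(.0325,-.0575),(-.0325,-.0575),(-.0325,.0575)])
b=f([(492,341),(293,342),(288,230),(497,230)],.057);tb,q,e=rigid(Ab,b);print('box',np.degrees(tb),q,e*1000,'in mat',(q-t)@r)
p=f([(395,297)],.076);print('pot',p,(p-q)@r)
for n,p in(('bowl',(0,.13)),('cups',(0,-.13)),('shk',(.095,0))): print(n,r@p+t)
E
```

```text
mat -6.614179130395511 [ 0.602  -0.0203] [1.539  1.6054 2.6305 2.2767 1.259 ]
box -6.340013167978639 [ 0.6038 -0.0206] [0.8024 0.3607 1.1523 1.0836] in mat [ 0.0018 -0.0001]
pot [[ 0.6043 -0.0192]] [[0.0004 0.0014]]
bowl [0.617  0.1089]
cups [ 0.587  -0.1494]
shk [ 0.6964 -0.0312]
```

```bash
python3 -m pendant '[[0.0293,0.0009,0.001,0,0,0],[0.0293,0.0009,0.001,0,0,0],[0.0293,0.0009,0,0,0,0],[0.0293,0.0009,0,0,0,0],[0.0293,0.0009,0,0,0,0],[0.0293,0.0009,0.01,0,0,0],[0,0,0.02,0,0,0],[0,0,0,0,0,0],[0,0,0,0,0,0]]' 0.085 30
python3 -c "
from h import *
shot('w8.png')
to(.430,.003,.15,173.5)"
```

```text
time_s: 18.88
tcp_pos: [0.4311, 0.004, 0.1559]
ee_rot: [180.0, -0.0, 173.5]
wrist_force: [0.0, 0.2, -0.5]
opening: 0.998
finger_force: 0.0
t 18.9 pos [0.4315 0.0039 0.1562] rot [180.    0.  173.5] open 0.995 F 0.0 W [ 0.6 -0.2  0.9]
turn z 0.0 then shift x 0.0014 y -0.0011 z 0.0062
```

View pics/w8.png

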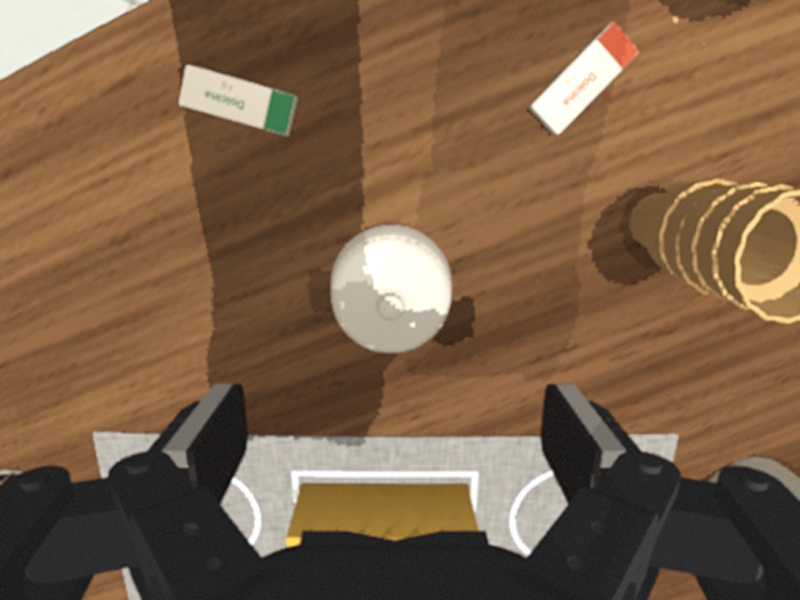

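The bowl's belly is centred at (391,289) with its knob at (391,307). The wafer cups' foot is near (660,235) and their rim at (775,258).

```bash
python3 - <<'E'
from h import *
np.set_printoptions(precision=4,suppress=True)
s=np.load('pics/s.npy',allow_pickle=True).item();C=cam('wrist',s)
f=lambda q,z:hit(C,(np.array(q,float)+.5)/1.5625-.5,z)[:,:2]
p=f([(391,289)],.036)[0];k=f([(391,307)],.074)[0];print(p,k, 'cups rim',f([(775,258)],.112));q=(p+k)/2
to(*q,.010,173.5)
E
```

```text
[0.4282 0.004 ] [0.4272 0.0043] cups rim [[0.4132 0.1568]]
t 18.9 pos [0.4315 0.0039 0.1562] rot [180.    0.  173.5] open 0.995 F 0.0 W [ 0.6 -0.2  0.9]
turn z 0.0 then shift x 0.0038 y -0.0002 z 0.1462
```

```bash
python3 -m pendant '[[0.0036,0,0.03,0,0,0],[0,0,0.03,0,0,0],[0,0,0.03,0,0,0],[0,0,0.03,0,0,0],[0,0,0.016,0,0,0],[0,0,0.01,0,0,0],[0,0,0,0,0,0],[0,0,0,0,0,0]]'
python3 -m pendant '[[0,0,0,0,0,0],[0,0,0,0,0,0],[0,0,0,0,0,0],[0,0,0,0,0,0],[0,0,0,0,0,0],[0,0,0,0,0,0]]' 0.05 35
python3 -m pendant '[[0,0,-0.02,0,0,0],[0,0,-0.04,0,0,0],[0,0,-0.04,0,0,0],[0,0,-0.04,0,0,0],[0,0,0,0,0,0],[0,0,0,0,0,0]]'
python3 -c "
from h import *
to(.6167,.1088,.15,173.5)"
```

```text
time_s: 19.92
tcp_pos: [0.4282, 0.0043, 0.0106]
ee_rot: [-180.0, 0.1, 173.5]
wrist_force: [0.2, 0.6, 0.1]
opening: 0.995
finger_force: 0.0
time_s: 20.68
tcp_pos: [0.4282, 0.004, 0.0111]
ee_rot: [-179.9, 0.1, 173.5]
wrist_force: [-2.3, -0.4, 8.6]
opening: 0.759
finger_force: 36.3
time_s: 21.42
tcp_pos: [0.4267, 0.0045, 0.1493]
ee_rot: [180.0, -0.0, 173.5]
wrist_force: [0.5, -0.5, -2.8]
opening: 0.755
finger_force: 41.1
t 21.4 pos [0.4267 0.0045 0.1493] rot [180.   -0.  173.5] open 0.755 F 41.1 W [ 0.5 -0.5 -2.8]
turn z 0.0 then shift x -0.1769 y 0.1251 z -0.0007
```

```bash
python3 -m pendant '[[-0.015,0.011,0,0,0,0],[-0.027,0.019,0,0,0,0],[-0.027,0.019,0,0,0,0],[-0.027,0.019,0,0,0,0],[-0.027,0.019,0,0,0,0],[-0.027,0.019,0,0,0,0],[-0.027,0.019,0,0,0,0],[0,0,0,0,0,0],[0,0,0,0,0,0],[0,0,0,0,0,0]]'
python3 -c "
from h import *
shot('w9.png')
to(.6167,.1088,.0135,173.5)"
```

```text
time_s: 22.68
tcp_pos: [0.6161, 0.1082, 0.149]
ee_rot: [-180.0, -0.1, 173.5]
wrist_force: [0.0, -0.5, -3.1]
opening: 0.756
finger_force: 41.1
t 22.7 pos [0.6164 0.1082 0.1495] rot [-1.800e+02 -1.000e-01  1.735e+02] open 0.755 F 41.1 W [ 0.3 -1.3 -2.6]
turn z 0.0 then shift x -0.0002 y 0.0006 z 0.1360
```

View pics/w9.png

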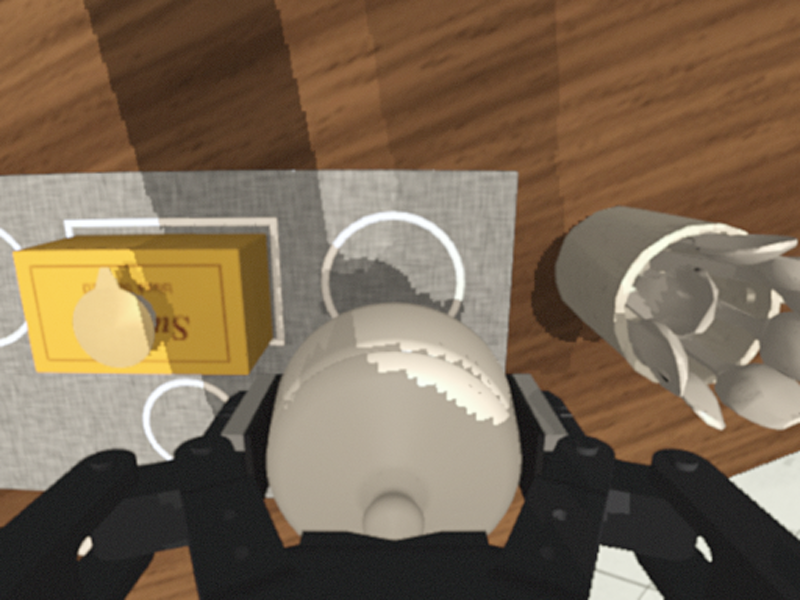

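The printed circle spans columns 322–464 (centre 393), in line with the held bowl at about 395, and the mug is clear of the right finger. I'll lower the bowl.

```bash
python3 -m pendant '[[0,0.0005,0.03,0,0,0],[0,0,0.04,0,0,0],[0,0,0.03,0,0,0],[0,0,0.02,0,0,0],[0,0,0.01,0,0,0],[0,0,0.005,0,0,0],[0,0,0,0,0,0],[0,0,0,0,0,0]]'
python3 -c "
from h import *
to(.6167,.1088,.0130,173.5)"
```

```text
time_s: 23.72
tcp_pos: [0.6182, 0.1092, 0.0159]
ee_rot: [180.0, 0.1, 173.5]
wrist_force: [0.0, -0.4, -3.2]
opening: 0.753
finger_force: 41.1
t 23.7 pos [0.6182 0.1092 0.0159] rot [1.800e+02 1.000e-01 1.735e+02] open 0.753 F 41.1 W [ 0.  -0.4 -3.2]
turn z 0.0 then shift x 0.0014 y -0.0006 z 0.0029
```

```bash
python3 -m pendant '[[0.001,0,0.0025,0,0,0],[0,0,0,0,0,0],[0,0,0,0,0,0]]'
python3 -m pendant '[[0,0,0,0,0,0],[0,0,0,0,0,0],[0,0,0,0,0,0],[0,0,0,0,0,0]]' 0.08
python3 -m pendant '[[0,0,-0.02,0,0,0],[0,0,-0.04,0,0,0],[0,0,-0.05,0,0,0],[0,0,-0.05,0,0,0],[0,0,-0.02,0,0,0],[0,0,0,0,0,0],[0,0,0,0,0,0]]'
python3 -c "
from h import *
shot('w10.png')
to(.4115,.161,.195,173.5)"
```

```text
time_s: 24.1
tcp_pos: [0.6173, 0.1093, 0.0133]
ee_rot: [180.0, 0.1, 173.5]
wrist_force: [-0.2, 0.8, 3.1]
opening: 0.755
finger_force: 41.6
time_s: 24.6
tcp_pos: [0.6164, 0.1093, 0.0124]
ee_rot: [-180.0, -0.0, 173.5]
wrist_force: [0.5, 0.4, 0.3]
opening: 0.937
finger_force: 0.0
time_s: 25.48
tcp_pos: [0.6157, 0.1092, 0.1911]
ee_rot: [-180.0, -0.1, 173.5]
wrist_force: [-0.6, 0.0, -0.5]
opening: 0.934
finger_force: 0.0
t 25.5 pos [0.6154 0.1092 0.1907] rot [-180.    -0.2  173.5] open 0.941 F 0.0 W [ 0.1 -0.4 -0.6]
turn z 0.0 then shift x 0.2085 y 0.0284 z -0.0043
```

View pics/w10.png

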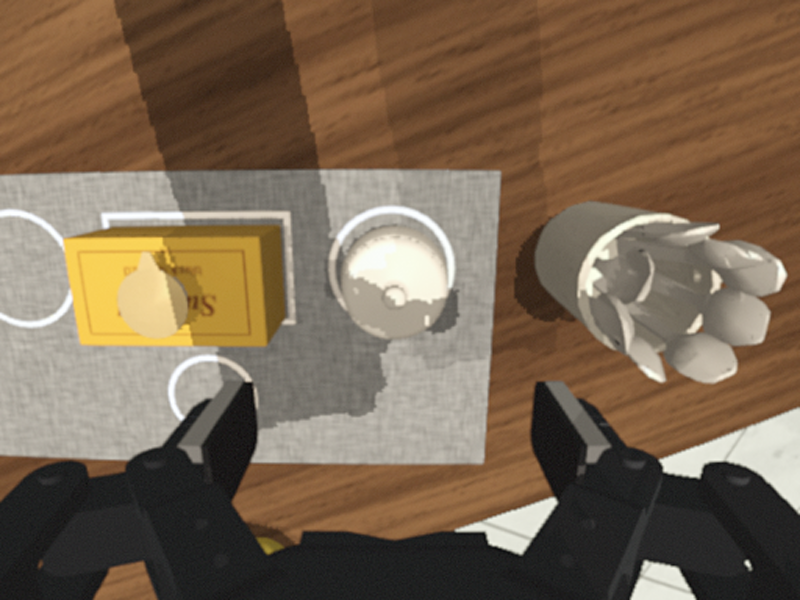

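The bowl stands upright in its circle: belly centre (394,283), circle spanning columns 330–456. That was picture 14, so from here I check by image code.

```bash
python3 - <<'E'
from h import *
np.set_printoptions(precision=4,suppress=True)
s=np.load('pics/s.npy',allow_pickle=True).item();C=cam('wrist',s)
f=lambda q,z:hit(C,(np.array(q,float)+.5)/1.5625-.5,z)[:,:2]
print('belly',f([(394.5,283)],.038),'knob',f([(395,295)],.076),'circle top x',f([(393,208)],.002),'lr',f([(330,265),(456,265)],.002))
E
python3 -m pendant '[[0.026,0.0035,0,0,0,0],[0.026,0.0035,0,0,0,0],[0.026,0.0035,0,0,0,0],[0.026,0.0035,0,0,0,0],[0.026,0.0035,0,0,0,0],[0.026,0.0035,0,0,0,0],[0.026,0.0035,0,0,0,0],[0.026,0.0035,0,0,0,0],[0,0,0,0,0,0],[0,0,0,0,0,0],[0,0,0,0,0,0]]' 0.085 25
python3 - <<'E'
from h import *
s,im=shot('w11.png');C=cam('wrist',s)
print('pred rim px',proj(C,[(.4115,.162,.114)]),'foot',proj(C,[(.4115,.162,0)]))
g=cv2.cvtColor(im,cv2.COLOR_RGB2GRAY)
c=cv2.HoughCircles(g,cv2.HOUGH_GRADIENT,1,8,param1=120,param2=25,minRadius=28,maxRadius=48)
if c is not None:
    for x,y,r in c[0][:8]: print((x,y,r),hit(C,[(x,y)],.114)[0].round(4))
to(.4115,.162,.195,173.5)
E
```

```text
belly [[0.6175 0.1106]] knob [[0.6149 0.1111]] circle top x [[0.5764 0.1143]] lr [[0.609  0.0683]
 [0.6184 0.1518]]
time_s: 26.9
tcp_pos: [0.4138, 0.1603, 0.1922]
ee_rot: [-180.0, 0.0, 173.5]
wrist_force: [-0.9, 0.6, 0.7]
opening: 0.994
finger_force: 0.0
pred rim px [[252.11954707 199.68510398]] foot [[252.05945769 167.99200735]]
(np.float32(255.5), np.float32(199.5), np.float32(34.2)) [0.4116 0.1644 0.114 ]
(np.float32(257.5), np.float32(189.5), np.float32(33.0)) [0.4045 0.1666 0.114 ]
(np.float32(226.5), np.float32(344.5), np.float32(39.1)) [0.5342 0.1267 0.114 ]
(np.float32(263.5), np.float32(197.5), np.float32(29.7)) [0.4108 0.1702 0.114 ]
(np.float32(250.5), np.float32(184.5), np.float32(30.8)) [0.4003 0.1621 0.114 ]
(np.float32(245.5), np.float32(203.5), np.float32(44.1)) [0.4138 0.157  0.114 ]
(np.float32(249.5), np.float32(193.5), np.float32(33.1)) [0.4068 0.1607 0.114 ]
(np.float32(254.5), np.float32(207.5), np.float32(28.6)) [0.4175 0.163  0.114 ]
t 26.9 pos [0.4137 0.1603 0.1922] rot [-180.    -0.   173.5] open 0.994 F 0.0 W [-0.  -0.1 -0.3]
turn z -0.0 then shift x 0.0024 y 0.0014 z -0.0028
```

```bash
python3 -m pendant '[[0.0027,0.0024,0.02,0,0,0],[0,0,0.03,0,0,0],[0,0,0.03,0,0,0],[0,0,0.03,0,0,0],[0,0,0.01,0,0,0],[0,0,0,0,0,0],[0,0,0,0,0,0]]'
python3 -m pendant '[[0,0,0,0,0,0],[0,0,0,0,0,0],[0,0,0,0,0,0],[0,0,0,0,0,0],[0,0,0,0,0,0],[0,0,0,0,0,0],[0,0,0,0,0,0]]' 0.04 25
python3 -c "
from h import *
to(.587,-.1494,.26,173.5)"
python3 -m pendant '[[0,0,-0.02,0,0,0],[0,0,-0.04,0,0,0],[0,0,-0.04,0,0,0],[0,0,-0.04,0,0,0],[0,0,-0.04,0,0,0],[0,0,0,0,0,0],[0,0,0,0,0,0]]'
python3 -c "
from h import *
to(.587,-.1494,.25,173.5)"
```

```text
time_s: 27.82
tcp_pos: [0.4115, 0.1634, 0.0734]
ee_rot: [180.0, 0.1, 173.5]
wrist_force: [-0.3, 0.7, -1.3]
opening: 0.996
finger_force: 0.0
time_s: 28.7
tcp_pos: [0.4111, 0.1634, 0.0732]
ee_rot: [180.0, 0.1, 173.5]
wrist_force: [-1.2, 0.3, 5.5]
opening: 0.587
finger_force: 25.6
t 28.7 pos [0.4111 0.1634 0.0732] rot [1.800e+02 1.000e-01 1.735e+02] open 0.587 F 25.6 W [-1.2  0.3  5.5]
turn z 0.0 then shift x -0.2101 y -0.2909 z -0.1868
time_s: 29.58
tcp_pos: [0.4101, 0.1631, 0.2519]
ee_rot: [-180.0, -0.0, 173.5]
wrist_force: [0.0, -0.1, -0.3]
opening: 0.589
finger_force: 26.2
t 29.6 pos [0.4101 0.1631 0.2519] rot [-180.    -0.   173.5] open 0.589 F 26.2 W [ 0.  -0.1 -0.3]
turn z 0.0 then shift x -0.2111 y -0.2905 z 0.0019
```

```bash
python3 -m pendant '[[-0.0111,-0.0155,0,0,0,0],[-0.025,-0.0344,0,0,0,0],[-0.025,-0.0344,0,0,0,0],[-0.025,-0.0344,0,0,0,0],[-0.025,-0.0344,0,0,0,0],[-0.025,-0.0344,0,0,0,0],[-0.025,-0.0344,0,0,0,0],[-0.025,-0.0344,0,0,0,0],[-0.025,-0.0344,0,0,0,0],[0,0,0,0,0,0],[0,0,0,0,0,0],[0,0,0,0,0,0]]'
python3 -m pendant '[[0,0,0.03,0,0,0],[0,0,0.04,0,0,0],[0,0,0.04,0,0,0],[0,0,0.03,0,0,0],[0,0,0.015,0,0,0],[0,0,0,0,0,0],[0,0,0,0,0,0],[0,0,0,0,0,0]]'
python3 -c "
from h import *
to(.587,-.1494,.0755,173.5)"
```

```text
time_s: 31.08
tcp_pos: [0.5868, -0.1482, 0.252]
ee_rot: [180.0, -0.1, 173.6]
wrist_force: [-0.4, -0.2, -0.5]
opening: 0.584
finger_force: 26.3
time_s: 32.08
tcp_pos: [0.5886, -0.1497, 0.0989]
ee_rot: [-180.0, 0.1, 173.5]
wrist_force: [-0.3, 0.8, -0.6]
opening: 0.588
finger_force: 26.3
t 32.1 pos [ 0.5886 -0.1497  0.0989] rot [-1.800e+02  1.000e-01  1.735e+02] open 0.588 F 26.3 W [-0.3  0.8 -0.6]
turn z 0.0 then shift x 0.0016 y 0.0001 z 0.0234
```

```bash
python3 -m pendant '[[0.0012,0.0003,0.01,0,0,0],[0,0,0.008,0,0,0],[0,0,0.003,0,0,0],[0,0,0.002,0,0,0],[0,0,0,0,0,0],[0,0,0,0,0,0]]'
python3 -c "
from h import *
to(.587,-.1494,.0755,173.5)"
```

```text
time_s: 32.83
tcp_pos: [0.5862, -0.1488, 0.0754]
ee_rot: [180.0, -0.0, 173.5]
wrist_force: [-2.6, 0.8, 6.7]
opening: 0.588
finger_force: 26.9
t 32.8 pos [ 0.5862 -0.1488  0.0754] rot [180.   -0.  173.5] open 0.588 F 26.9 W [-2.6  0.8  6.7]
turn z 0.0 then shift x -0.0008 y -0.0005 z -0.0001
```

```bash
python3 -m pendant '[[0,0,0,0,0,0],[0,0,0,0,0,0],[0,0,0,0,0,0],[0,0,0,0,0,0],[0,0,0,0,0,0]]' 0.08
python3 -m pendant '[[0,0,-0.02,0,0,0],[0,0,-0.04,0,0,0],[0,0,-0.04,0,0,0],[0,0,-0.04,0,0,0],[0,0,0,0,0,0],[0,0,0,0,0,0],[0,0,0,0,0,0]]'
python3 - <<'E'
from h import *
s,im=shot('w12.png');C=cam('wrist',s)
print('pred rim px',proj(C,[(.587,-.1494,.116)]),'foot',proj(C,[(.587,-.1494,0.002)]))
g=cv2.cvtColor(im,cv2.COLOR_RGB2GRAY)
c=cv2.HoughCircles(g,cv2.HOUGH_GRADIENT,1,6,param1=120,param2=20,minRadius=25,maxRadius=48)
if c is not None:
    for x,y,r in c[0][:10]: print((x,y,r),hit(C,[(x,y)],.116)[0].round(4),hit(C,[(x,y)],.002)[0].round(4))
# white ring outline pixels
p=proj(C,[(.587,-.1494,.002)])[0]
w=((im.min(2)>170)).astype(np.uint8);ys,xs=np.nonzero(w);m=np.hypot(xs-p[0],ys-p[1])<60
h=hit(C,np.c_[xs[m],ys[m]],.002)[:,:2]
from scipy.optimize import least_squares
q=least_squares(lambda v:np.hypot(*(h-v[:2]).T)-v[2],[.587,-.1494,.041],loss='soft_l1',f_scale=.001).x;print('ring',m.sum(),q)
to(.391,.342,.19,173.5)
E
```

```text
time_s: 33.45
tcp_pos: [0.5864, -0.1489, 0.0744]
ee_rot: [180.0, -0.0, 173.5]
wrist_force: [-0.2, -0.1, 0.3]
opening: 0.937
finger_force: 0.0
time_s: 34.33
tcp_pos: [0.5855, -0.1486, 0.213]
ee_rot: [180.0, -0.1, 173.5]
wrist_force: [-0.8, -0.5, -0.4]
opening: 0.939
finger_force: 0.0
pred rim px [[249.41715583 197.9497783 ]] foot [[250.11064687 168.75382039]]
(np.float32(250.5), np.float32(168.5), np.float32(38.5)) [ 0.5642 -0.146   0.116 ] [ 0.5868 -0.1489  0.002 ]
(np.float32(250.5), np.float32(195.5), np.float32(36.3)) [ 0.5851 -0.1483  0.116 ] [ 0.6177 -0.1525  0.002 ]
(np.float32(480.5), np.float32(170.5), np.float32(37.2)) [0.5852 0.0328 0.116 ] [0.6178 0.115  0.002 ]
(np.float32(122.5), np.float32(179.5), np.float32(38.6)) [ 0.5615 -0.2444  0.116 ] [ 0.5827 -0.2943  0.002 ]
(np.float32(252.5), np.float32(188.5), np.float32(29.7)) [ 0.5798 -0.1462  0.116 ] [ 0.6098 -0.1493  0.002 ]
(np.float32(472.5), np.float32(173.5), np.float32(28.6)) [0.5869 0.0262 0.116 ] [0.6203 0.1053 0.002 ]
(np.float32(128.5), np.float32(179.5), np.float32(35.2)) [ 0.562  -0.2397  0.116 ] [ 0.5835 -0.2874  0.002 ]
(np.float32(249.5), np.float32(181.5), np.float32(29.7)) [ 0.5741 -0.1479  0.116 ] [ 0.6014 -0.1517  0.002 ]
(np.float32(254.5), np.float32(200.5), np.float32(29.7)) [ 0.5895 -0.1457  0.116 ] [ 0.6241 -0.1486  0.002 ]
(np.float32(252.5), np.float32(175.5), np.float32(41.9)) [ 0.5697 -0.1451  0.116 ] [ 0.5949 -0.1476  0.002 ]
ring 670 [ 0.58588648 -0.14940858  0.03991957]
t 34.4 pos [ 0.5856 -0.1486  0.213 ] rot [ 1.800e+02 -1.000e-01  1.735e+02] open 0.938 F 0.0 W [-0.5  0.2 -0.5]
turn z 0.0 then shift x 0.2489 y 0.4654 z 0.0230
```

```bash
python3 -m pendant '[[0.0078,0.0148,0,0,0,0],[0.0172,0.0322,0,0,0,0],[0.0172,0.0322,0,0,0,0],[0.0172,0.0322,0,0,0,0],[0.0172,0.0322,0,0,0,0],[0.0172,0.0322,0,0,0,0],[0.0172,0.0322,0,0,0,0],[0.0172,0.0322,0,0,0,0],[0.0172,0.0322,0,0,0,0],[0.0172,0.0322,0,0,0,0],[0.0172,0.0322,0,0,0,0],[0.0172,0.0322,0,0,0,0],[0.0172,0.0322,0,0,0,0],[0.0172,0.0322,0,0,0,0],[0.0172,0.0322,0,0,0,0],[0,0,0.023,0,0,0],[0,0,0,0,0,0],[0,0,0,0,0,0]]' 0.085 30
python3 - <<'E'
from h import *
s,im=shot('w13.png');C=cam('wrist',s)
print('pred cap px',proj(C,[(.391,.342,.085)]),'foot',proj(C,[(.391,.342,0)]))
g=cv2.cvtColor(im,cv2.COLOR_RGB2GRAY)
c=cv2.HoughCircles(g,cv2.HOUGH_GRADIENT,1,6,param1=120,param2=16,minRadius=14,maxRadius=34)
if c is not None:
    for x,y,r in c[0][:8]: print((x,y,r),hit(C,[(x,y)],.08)[0].round(4),hit(C,[(x,y)],.04)[0].round(4))
w=(g[100:260,170:340]>150).astype(np.uint8);n,l,st,ce=cv2.connectedComponentsWithStats(w)
for i in range(1,n):
    if st[i,4]>60: print('bright',st[i]+[170,100,0,0,0],ce[i]+[170,100],hit(C,[ce[i]+[170,100]],.082)[0].round(4))
to(.391,.342,.19,173.5)
E
```

```text
time_s: 36.62
tcp_pos: [0.3914, 0.3416, 0.1918]
ee_rot: [-180.0, -0.0, 173.5]
wrist_force: [0.3, 0.3, 0.3]
opening: 0.996
finger_force: 0.0
pred cap px [[250.84299077 191.69973405]] foot [[251.11181431 170.03040774]]
(np.float32(253.5), np.float32(187.5), np.float32(20.5)) [0.3891 0.3444 0.08  ] [0.3996 0.3434 0.04  ]
(np.float32(256.5), np.float32(180.5), np.float32(27.9)) [0.3836 0.3474 0.08  ] [0.3932 0.3469 0.04  ]
(np.float32(251.5), np.float32(175.5), np.float32(25.4)) [0.379  0.3439 0.08  ] [0.388  0.3428 0.04  ]
(np.float32(453.5), np.float32(241.5), np.float32(30.1)) [0.4575 0.5137 0.08  ] [0.4787 0.5394 0.04  ]
(np.float32(466.5), np.float32(222.5), np.float32(32.3)) [0.4408 0.5244 0.08  ] [0.4595 0.5518 0.04  ]
(np.float32(402.5), np.float32(261.5), np.float32(30.1)) [0.471  0.4679 0.08  ] [0.4945 0.4863 0.04  ]
(np.float32(397.5), np.float32(257.5), np.float32(27.9)) [0.4665 0.4632 0.08  ] [0.4892 0.481  0.04  ]
(np.float32(440.5), np.float32(241.5), np.float32(25.7)) [0.4559 0.5017 0.08  ] [0.4769 0.5255 0.04  ]
bright [170 100  28  39 649] [179.84437596 117.1248074 ] [0.3271 0.2948 0.082 ]
bright [196 100  30  11  63] [211.80952381 104.57142857] [0.3208 0.3204 0.082 ]
bright [170 129  44  34 669] [189.81315396 144.71300448] [0.3488 0.299  0.082 ]
bright [ 233  153   45   55 1899] [254.895208   179.81832543] [0.3824 0.3462 0.082 ]
t 36.7 pos [0.3919 0.3416 0.1921] rot [180.    0.  173.5] open 0.996 F 0.0 W [ 0.1  0.2 -0.5]
turn z 0.0 then shift x 0.0009 y 0.0003 z 0.0021
```

```bash
python3 -m pendant '[[0.0017,0.0022,0.03,0,0,0],[0,0,0.04,0,0,0],[0,0,0.04,0,0,0],[0,0,0.03,0,0,0],[0,0,0.015,0,0,0],[0,0,0.006,0,0,0],[0,0,0,0,0,0],[0,0,0,0,0,0]]'
python3 -m pendant '[[0,0,0,0,0,0],[0,0,0,0,0,0],[0,0,0,0,0,0],[0,0,0,0,0,0],[0,0,0,0,0,0],[0,0,0,0,0,0],[0,0,0,0,0,0],[0,0,0,0,0,0]]' 0.03 30
python3 -m pendant '[[0,0,-0.02,0,0,0],[0,0,-0.04,0,0,0],[0,0,-0.04,0,0,0],[0,0,-0.05,0,0,0],[0,0,-0.05,0,0,0],[0,0,0,0,0,0],[0,0,0,0,0,0]]'
python3 -c "
from h import *
to(.6963,-.031,.23,173.5)"
```

```text
time_s: 37.67
tcp_pos: [0.3912, 0.3446, 0.0316]
ee_rot: [179.9, 0.1, 173.5]
wrist_force: [0.3, 0.1, 0.3]
opening: 0.995
finger_force: 0.0
time_s: 38.67
tcp_pos: [0.3906, 0.3441, 0.0311]
ee_rot: [180.0, 0.0, 173.5]
wrist_force: [-1.1, -1.4, 5.5]
opening: 0.459
finger_force: 29.4
time_s: 39.55
tcp_pos: [0.3899, 0.3438, 0.2298]
ee_rot: [-180.0, -0.0, 173.5]
wrist_force: [-0.3, 0.0, -0.5]
opening: 0.46
finger_force: 30.2
t 39.5 pos [0.3899 0.3438 0.2298] rot [-180.    -0.   173.5] open 0.460 F 30.2 W [-0.3  0.  -0.5]
turn z 0.0 then shift x -0.3468 y -0.3377 z -0.0002
```

```bash
python3 -m pendant '[[-0.0144,-0.0141,0,0,0,0],[-0.0277,-0.027,0,0,0,0],[-0.0277,-0.027,0,0,0,0],[-0.0277,-0.027,0,0,0,0],[-0.0277,-0.027,0,0,0,0],[-0.0277,-0.027,0,0,0,0],[-0.0277,-0.027,0,0,0,0],[-0.0277,-0.027,0,0,0,0],[-0.0277,-0.027,0,0,0,0],[-0.0277,-0.027,0,0,0,0],[-0.0277,-0.027,0,0,0,0],[-0.0277,-0.027,0,0,0,0],[-0.0277,-0.027,0,0,0,0],[0,0,0,0,0,0],[0,0,0,0,0,0],[0,0,0,0,0,0]]'
python3 - <<'E'
from h import *
s,im=shot('w14.png');C=cam('wrist',s)
w=((im.min(2)>170)).astype(np.uint8);print(proj(C,[(.6963,-.031,.002)]))
g=cv2.cvtColor(im,cv2.COLOR_RGB2GRAY)
for z in (.18+.0989,): print('held cap pred', proj(C,[(*s['tcp_pos'][:2],s['tcp_pos'][2]+.05)]))
c=cv2.HoughCircles(g,cv2.HOUGH_GRADIENT,1,6,param1=120,param2=16,minRadius=24,maxRadius=60)
for x,y,r in c[0][:6]: print((x,y,r),hit(C,[(x,y)],.002)[0].round(4),hit(C,[(x,y)],s['tcp_pos'][2]-.031+.08)[0].round(4))
to(.6963,-.031,.0335,173.5)
E
```

```text
time_s: 41.55
tcp_pos: [0.696, -0.0298, 0.2298]
ee_rot: [180.0, -0.1, 173.6]
wrist_force: [0.6, 0.3, -0.7]
opening: 0.457
finger_force: 30.2
[[249.8093515  164.76274968]]
held cap pred [[248.23260616 318.04553371]]
(np.float32(248.5), np.float32(163.5), np.float32(28.0)) [ 0.6947 -0.0323  0.002 ] [ 0.6442 -0.0238  0.2788]
(np.float32(249.5), np.float32(302.5), np.float32(49.3)) [ 0.8795 -0.0522  0.002 ] [ 0.6907 -0.0288  0.2788]
(np.float32(130.5), np.float32(76.5), np.float32(37.2)) [ 0.5836 -0.15    0.002 ] [ 0.6162 -0.0534  0.2788]
(np.float32(80.5), np.float32(71.5), np.float32(32.7)) [ 0.5706 -0.2051  0.002 ] [ 0.613  -0.0672  0.2788]
(np.float32(133.5), np.float32(83.5), np.float32(34.7)) [ 0.5913 -0.148   0.002 ] [ 0.6182 -0.0529  0.2788]
(np.float32(93.5), np.float32(67.5), np.float32(42.7)) [ 0.5686 -0.1894  0.002 ] [ 0.6125 -0.0633  0.2788]
t 41.6 pos [ 0.6962 -0.0298  0.2302] rot [ 1.800e+02 -1.000e-01  1.736e+02] open 0.457 F 30.2 W [-1.5 -0.1 -1.6]
turn z 0.1 then shift x -0.0002 y -0.0012 z 0.1967
```

```bash
python3 -m pendant '[[0,-0.0012,0.03,0,0,0],[0,0,0.04,0,0,0],[0,0,0.04,0,0,0],[0,0,0.04,0,0,0],[0,0,0.025,0,0,0],[0,0,0.01,0,0,0],[0,0,0,0,0,0],[0,0,0,0,0,0],[0,0,0,0,0,0]]'
python3 -c "
from h import *
to(.6968,-.0313,.0335,173.5)"
```

```text
time_s: 42.72
tcp_pos: [0.6978, -0.0322, 0.047]
ee_rot: [-180.0, 0.1, 173.5]
wrist_force: [-0.5, 0.7, -1.0]
opening: 0.457
finger_force: 30.2
t 42.7 pos [ 0.6978 -0.0322  0.047 ] rot [-1.800e+02  1.000e-01  1.735e+02] open 0.457 F 30.2 W [-0.5  0.7 -1. ]
turn z 0.0 then shift x 0.0011 y 0.0008 z 0.0135
```

```bash
python3 -m pendant '[[0.0008,0.0007,0.006,0,0,0],[0,0,0.004,0,0,0],[0,0,0.003,0,0,0],[0,0,0,0,0,0],[0,0,0,0,0,0]]'
python3 -c "
from h import *
to(.6968,-.0313,.0335,173.5)"
python3 -m pendant '[[0,0,0,0,0,0],[0,0,0,0,0,0],[0,0,0,0,0,0],[0,0,0,0,0,0]]' 0.065
python3 -m pendant '[[0,0,-0.02,0,0,0],[0,0,-0.04,0,0,0],[0,0,-0.05,0,0,0],[0,0,-0.05,0,0,0],[0,0,-0.03,0,0,0],[0,0,0,0,0,0],[0,0,0,0,0,0]]'
python3 - <<'E'
from h import *
s,im=shot('w15.png');C=cam('wrist',s)
g=cv2.cvtColor(im,cv2.COLOR_RGB2GRAY);print('pred cap',proj(C,[(.6957,-.0313,.082)]))
c=cv2.HoughCircles(g,cv2.HOUGH_GRADIENT,1,6,param1=120,param2=14,minRadius=12,maxRadius=36)
for x,y,r in c[0][:8]: print((x,y,r),hit(C,[(x,y)],.082)[0].round(4),hit(C,[(x,y)],.002)[0].round(4))
p=proj(C,[(.6957,-.0313,.002)])[0]
ys,xs=np.nonzero(im.min(2)>165);h=hit(C,np.c_[xs,ys],.002)[:,:2];d=np.hypot(*(h-[.6957,-.0313]).T);h=h[(d>.026)&(d<.038)]
from scipy.optimize import least_squares
print('ring',len(h),least_squares(lambda v:np.hypot(*(h-v[:2]).T)-v[2],[.6957,-.0313,.032],loss='soft_l1',f_scale=.001).x)
to(.5,0,.35,173.5)
E
```

```text
time_s: 43.35
tcp_pos: [0.6961, -0.0313, 0.0332]
ee_rot: [-180.0, 0.0, 173.5]
wrist_force: [-2.1, 0.5, 4.8]
opening: 0.454
finger_force: 31.0
t 43.4 pos [ 0.6961 -0.0313  0.0332] rot [-180.     0.   173.5] open 0.454 F 31.0 W [-2.1  0.5  4.8]
turn z 0.0 then shift x -0.0007 y 0.0001 z -0.0003
time_s: 43.85
tcp_pos: [0.696, -0.0314, 0.0323]
ee_rot: [-180.0, -0.0, 173.5]
wrist_force: [0.1, 0.6, 0.2]
opening: 0.764
finger_force: 0.0
time_s: 44.72
tcp_pos: [0.6956, -0.0313, 0.2223]
ee_rot: [180.0, -0.0, 173.5]
wrist_force: [0.3, -0.4, -1.1]
opening: 0.764
finger_force: 0.0
pred cap [[250.52198539 182.34611518]]
(np.float32(80.5), np.float32(69.5), np.float32(34.3)) [ 0.5821 -0.1625  0.082 ] [ 0.5694 -0.2023  0.002 ]
(np.float32(252.5), np.float32(164.5), np.float32(27.2)) [ 0.6798 -0.0277  0.082 ] [ 0.6948 -0.0293  0.002 ]
(np.float32(90.5), np.float32(72.5), np.float32(28.8)) [ 0.5857 -0.1544  0.082 ] [ 0.5741 -0.1918  0.002 ]
(np.float32(130.5), np.float32(80.5), np.float32(34.3)) [ 0.5968 -0.1214  0.082 ] [ 0.5883 -0.1495  0.002 ]
(np.float32(391.5), np.float32(74.5), np.float32(32.1)) [0.6162 0.0967 0.082 ] [0.6133 0.1305 0.002 ]
(np.float32(104.5), np.float32(78.5), np.float32(28.8)) [ 0.5922 -0.1433  0.082 ] [ 0.5824 -0.1776  0.002 ]
(np.float32(74.5), np.float32(67.5), np.float32(34.3)) [ 0.5797 -0.1674  0.082 ] [ 0.5664 -0.2085  0.002 ]
(np.float32(370.5), np.float32(80.5), np.float32(34.3)) [0.6194 0.0787 0.082 ] [0.6174 0.1073 0.002 ]
ring 530 [ 0.69457875 -0.03107744  0.03008368]
t 44.8 pos [ 0.6952 -0.0312  0.2214] rot [ 1.800e+02 -1.000e-01  1.735e+02] open 0.762 F 0.0 W [-0.1  0.7 -1.9]
turn z 0.0 then shift x 0.1975 y 0.0089 z -0.1286
```

```bash
python3 - <<'E'
from h import *
s=np.load('pics/s.npy',allow_pickle=True).item();C=cam('wrist',s)
im=cv2.imread('pics/w15.png');im=cv2.resize(im,(512,384),interpolation=cv2.INTER_AREA)
g=cv2.cvtColor(im,cv2.COLOR_BGR2GRAY)[145:225,205:295];g=cv2.resize(g,None,fx=4,fy=4,interpolation=cv2.INTER_CUBIC)
c=cv2.HoughCircles(g,cv2.HOUGH_GRADIENT,1,10,param1=80,param2=15,minRadius=48,maxRadius=100)
for x,y,r in c[0][:6]:
    q=[(x/4+205-.4,y/4+145-.4)];print(q,r/4,hit(C,q,.08)[0].round(4),hit(C,q,.055)[0].round(4))
E
python3 -m pendant '[[0.02,0,-0.02,0,0,0],[0.03,0,-0.02,0,0,0],[0.03,0,-0.02,0,0,0],[0.03,-0.03,-0.02,0,0,0],[0.03,-0.04,-0.02,0,0,0],[0.03,-0.05,0,0,0,0],[0.03,-0.05,0,0,0,0],[0.03,-0.05,0,0,0,0],[0.03,-0.05,0,0,0,0],[0.03,-0.05,0,0,0,0],[0,-0.05,0,0,0,0],[0,-0.05,0,0,0,0],[0,0,0,0,0,0],[0,0,0,0,0,0]]'
python3 - <<'E'
from h import *
im=vision.capture('top');C=cam('top');cv2.imwrite('pics/top9.png',im[:,:,::-1])
hsv=cv2.cvtColor(im,cv2.COLOR_RGB2HSV)
y=cv2.inRange(hsv,(20,200,120),(32,255,255));n,l,st,ce=cv2.connectedComponentsWithStats(y)
for i in range(1,n):
    if st[i,4]>150: print('yellow',st[i],ce[i],hit(C,[ce[i]],.057)[0].round(4))
for nm,P in(('box',(.6035,-.0205,.057)),('pot',(.604,-.0195,.076)),('bowl',(.6167,.1095,.04)),('cups',(.586,-.149,.116)),('shk',(.6955,-.0313,.085))):
    u=proj(C,[P])[0].round().astype(int);print(nm,u,im[u[1],u[0]])
w=cv2.resize(im[75:170,185:340],None,fx=4,fy=4,interpolation=cv2.INTER_CUBIC);g=cv2.cvtColor(w,cv2.COLOR_RGB2GRAY)
c=cv2.HoughCircles(g,cv2.HOUGH_GRADIENT,1,15,param1=120,param2=18,minRadius=20,maxRadius=60)
for x,y,r in c[0][:14]: print((x/4+185-.4).round(1),(y/4+75-.4).round(1),r/4)
E
```

```text
[(np.float32(250.475), np.float32(165.475))] 24.85 [ 0.6808 -0.0297  0.08  ] [ 0.6856 -0.0303  0.055 ]
[(np.float32(257.225), np.float32(168.225))] 21.825 [ 0.684  -0.0239  0.08  ] [ 0.689  -0.0241  0.055 ]
[(np.float32(255.475), np.float32(162.725))] 23.725 [ 0.6788 -0.025   0.08  ] [ 0.6834 -0.0252  0.055 ]
[(np.float32(247.975), np.float32(165.225))] 22.875 [ 0.6803 -0.0318  0.08  ] [ 0.6851 -0.0327  0.055 ]
[(np.float32(257.225), np.float32(165.475))] 22.875 [ 0.6815 -0.0237  0.08  ] [ 0.6863 -0.0238  0.055 ]
[(np.float32(253.225), np.float32(164.975))] 22.6 [ 0.6806 -0.0272  0.08  ] [ 0.6854 -0.0276  0.055 ]
time_s: 46.52
tcp_pos: [0.3602, -0.4152, 0.3211]
ee_rot: [179.8, -0.1, 173.5]
wrist_force: [-0.2, -0.2, -0.6]
opening: 0.763
finger_force: 0.0
yellow [248  46  21  22 279] [257.71684588  57.78853047] [ 0.8211 -0.0178  0.057 ]
yellow [241 121  41  26 705] [261.50921986 134.00425532] [ 0.5988 -0.0216  0.057 ]
box [261 132] [251 230 136]
pot [261 130] [251 231 137]
bowl [215 130] [203 193 173]
cups [311 132] [134  95  51]
shk [264  97] [241 239 222]
305.0 142.0 14.575
215.7 133.7 14.575
214.0 129.5 10.95
263.5 106.5 11.55
310.2 131.7 9.225
307.7 135.7 10.675
308.7 143.0 11.225
302.0 139.5 10.725
219.0 131.7 10.95
311.5 136.5 12.1
219.2 137.7 9.8
264.2 98.0 5.5
212.0 138.0 9.2
267.0 108.0 7.8
```

```bash
python3 -c "
from cell import job_done
print(job_done())"
```

```text
the job is handed in; nothing more can be done
None
```

I laid out the tea point in the order asked and handed it in at about 47 s, with the arm clear of everything. The box, pot, bowl and cups measured within about 3 mm of their marks; the shaker's 3 mm is from the gripper position at release and a coarse overhead check.

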